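# Release a castor wheel from its gravity feeder

## Task

Two gravity feeders on the bench each hold one castor wheel behind a gate. With the fingertips, press down the lever paddle of the feeder that holds the larger wheel and keep it down until that wheel has rolled under the raised gate into the pocket at the front, then let the lever come back up so that the gate is closed again. Do not press the other feeder's lever, do not touch either wheel, and leave the other things on the bench where they are.

Things in the scene. Friction and masses are not known exactly. Their poses are not given: they have to be found in the camera images.
- feeder_1: Fixed sheet-metal feeder with the large wheel. Origin on the bench under the lane's middle. 32 mm wide lane slopes down 10 deg to its -x; floor 48 mm high at the gate (x=-30 mm). Open pocket at x=-90 to -167, front wall 68 high. Lever along y: gate blade at y=0, pivot at y=+110 (yoke top 141 high), paddle at x=-30, y=+200. Flat base 8 thick: x -175 to +125, y -32 to +32, and a foot under the yoke to y=+140. Under the paddle: nothing over 65 mm.
- feeder_2: Fixed sheet-metal feeder with the small wheel. Origin on the bench under the lane's middle. 32 mm wide lane slopes down 10 deg to its -x; floor 48 mm high at the gate (x=-30 mm). Open pocket at x=-90 to -167, front wall 68 high. Lever along y: gate blade at y=0, pivot at y=+110 (yoke top 141 high), paddle at x=-30, y=+200. Flat base 8 thick: x -175 to +125, y -32 to +32, and a foot under the yoke to y=+140. Under the paddle: nothing over 65 mm.
- paddle_1 (a point): Black ribbed paddle on feeder_1's lever end, 44 mm along feeder x, 54 mm along the lever. The point is the centre of its top face. At rest 171 mm above the bench, sloping up outward 0.3 rad; fully pressed 114 mm, sloping down outward 0.3 rad; it shifts sideways about 10 mm. Push straight down on its middle.
- paddle_2 (a point): Black ribbed paddle on feeder_2's lever end, 44 mm along feeder x, 54 mm along the lever. The point is the centre of its top face. At rest 171 mm above the bench, sloping up outward 0.3 rad; fully pressed 114 mm, sloping down outward 0.3 rad; it shifts sideways about 10 mm. Push straight down on its middle.
- rocker_1 (a joint): Sprung lever of feeder_1: 0 at rest (gate closed), 0.60 rad fully pressed (gate raised). About 2 N on the paddle starts it, about 5 N holds it fully down; it springs back when let go. The large wheel passes under the gate from about 0.37 rad, the small one from about 0.2.
- rocker_2 (a joint): Sprung lever of feeder_2: 0 at rest (gate closed), 0.60 rad fully pressed (gate raised). About 2 N on the paddle starts it, about 5 N holds it fully down; it springs back when let go. The large wheel passes under the gate from about 0.37 rad, the small one from about 0.2.
- wheel_large: The larger castor wheel, black tyre, grey hub, 50 mm diameter, 26 mm wide, about 0.09 kg, loose, on its tread in the lane of feeder_1 against the gate. Origin: its centre, at the start x=-2, y=0, z=+78 mm in the feeder's frame, in the pocket near x=-142, z=+38. It rolls down in under 1 s.
- wheel_small: The smaller castor wheel, same make, 34 mm diameter, 26 mm wide, about 0.05 kg, loose, against the gate of feeder_2; it must stay there. Origin: its centre, at x = -10, y = 0, z = +69 mm in the feeder's frame.
- castor_1: Bystander, loose: a swivel castor standing on its plate, 72 x 60 x 65 mm. Origin under its middle, on the bench.
- grease_tin: Bystander, loose: round tin with a lid, 68 mm diameter, 56 mm high. Origin at its underside.
- blue_tape: Bystander, loose: roll of tape lying flat, 84 mm diameter, 19 mm high. Origin at its underside.
- wood_block_2: Bystander, loose: wooden block 40 x 60 x 20 mm. Origin at its underside.
Not all that is in view belongs to the job. What is shaped like the wheel_large but green or yellow is not meant.

How it is judged:
By the outcome, as a careful person would: the job done as asked, in the order asked, and still so for the second after the job is handed in, with the robot touching nothing.
It also fails if it takes over 29 s, if anything falls off the work surface, if the arm or the gripper's body presses on something with over 40 N, if the wrist force passes 120 N, or if a joint passes its speed limit or range.

## Robot

A 6-joint arm with a two-finger parallel gripper is mounted at the origin on a cart in front of the work surface, level with it; the furniture and walls round the work are solid. World frame = base frame: x ahead of the robot, y to its left, z up, the work surface at z = 0. Lengths are in mm, angles in rad, forces in N, time in s.
With the tool pointing down it reaches from about 275 to 750 mm from the base axis. Payload 10.2 kg.
Tool frame: the origin (TCP) lies midway between the tips of the shut fingers; the grasp point (between the pads) lies 19 mm behind it (ctrl.grasp_offset is the distance from the TCP to the grasp point, in mm); z points along the fingers, y is the line along which they close (so a half turn about z gives the same grasp; the last joint's range is limited). The gripper opens to 85 mm and grips with 20 to 120 N. Pads are 22 mm wide; open, the fingers measure 114 mm over their backs; the gripper's body (76 mm by 85 mm) begins 54 mm behind the grasp point. The pads swing forward as they close: fully open they stand 13 mm farther back than shut.
Start: joints at [0.958, 0.313, 1.498, -0, 1.331, -0.223], TCP at [199.515, 485.618, 193.294] pointing down, gripper open.
Joint ranges: [-2.94, 2.94], [-0.97, 2.17], [0.19, 2.56], [-1.23, 4.37], [0.02, 3.11], [-2.88, 2.88]. Speed limits (rad/s): [2.39, 2.39, 3.01, 3.14, 3.14, 3.14].

## Interface

Orientations are given as a unit quaternion [w, x, y, z].
In Python, from rig import ctrl, viewer, models gives the robot as it stands. The module is installed in compiled form; this text tells all that it offers.
- The arm moves only by the shell command python3 -m pendant 'ROWS' [OPENING] [FORCE]. ROWS is text: rows parted by semicolons, each of 4 numbers parted by spaces: the shift along the tool's x, y, z in m, then the turn about the tool's z in rad. In form: x y z yaw; .... A call has 1 to 10 rows; each row shifts and turns the commanded pose from where the row before left it, along the tool's axes as they then stand; what a row does not reach is not made up. A row lasts 1/8 s, in which the tool goes at most 62.5 mm and 10.7 degrees, less where a joint would pass 70% of its speed; a pose out of reach is approached as far as the arm can. A call is refused whole if a number of a shift passes 0.0625 or a number of a turn 0.188, either way. A call with a gripper value outside its range is refused whole. OPENING is the opening, from 0 (shut) to 1 (fully open), set as the call begins (- or left out, the last holds). The fingers move at their own pace and stop on an object; FORCE is the grip in N (left out, the last holds). Time passes only in rows, so rows that do not move let the fingers close. It gives the time, the measured TCP pose, the force, the opening and the grip force at its end, in the units of the state.
- ctrl.sense(): the state, without advancing time (a new reading comes with each control period).
- viewer.capture(name): name is "side" or "top" or "wrist"; returns a dict with "color" (420x560x3 uint8, red, green, blue), "vertical_fov" (degrees; the focal length in pixels is half the picture's height over the tangent of half this angle, whatever the lens; pixels are square), "cx", "cy" (the principal point, pixels), "dist" ([k1, k2, p1, p2, k3] as OpenCV has them; the pictures are not rectified), "pose" (4x4, takes a point from camera to world coordinates). Camera axes: x right, y down, z forward; pixel columns grow to the right and rows downward; lengths in mm; the calibration is good to about 2 mm. A picture is of the moment at which its call begins. There is no depth.
- ctrl.finish_job(): hands the job in; it is judged then, once.
Trained networks look in the newest picture that a camera, given by its name, has taken for a name from the list of things; names that differ only in an ending like _2 or _b are one class to them, and where a whole thing is asked for, a point or a joint stands for the part that bears it (a point fixed in the world has none). Each returns a list of dicts, best first, with "p" (0 to 1); they miss things now and then, are a little off and sometimes report something else, mostly with a low value. They report only what shows in the picture. A call takes as long as a camera call. They do not tell look-alikes from the thing itself.
- models.boxes_of(camera, query): "at" ([x, y, z] in mm, in world coordinates, good to about 4 mm: the middle of the surface that is visible of it).
The state is a dict: "time_s": time; "joints": joint angles; "dq": joint speeds; "tau": joint torques, N m; "eef_pos": TCP position; "ee_rot": TCP orientation; "force": force on the tool from outside, world axes, zero at the start; "wrist_torque": the same for the moment, N m; "grip_width": opening from 0.0 (shut) to 1.0 (fully open); "grip_force": force on a finger pad.
Only numpy, scipy, OpenCV 4.12 (cv2) and the standard library are available. Lean on these libraries where they do the work, as an engineer would, in place of code of your own. Each camera call takes 0.05 s, during which the arm holds its last target. There are 200 camera calls.

## Working session

There is one attempt and no reset: what is moved stays moved. The work goes in short steps, Python scripts to look and compute and a shell command to move; the robot and the scene stay as the last step left them, time stands still between calls to the robot, and variables do not carry over. Pictures are saved under pics/ and viewed, at most 10 in all, crops included, and the job is handed in when it is done.

```bash
mkdir -p pics; python3 - <<'E'
from rig import ctrl, viewer, models
import cv2, numpy as np
for c in ["top","side"]:
    p=viewer.capture(c); cv2.imwrite(f"pics/{c}0.png",p["color"][:,:,::-1])
    for q in ["paddle_1","feeder_1","wheel_large","wheel_small","castor_1","grease_tin","blue_tape","wood_block_2"]:
        print(c,q,[(np.round(d["at"]).tolist(),round(d["p"],2)) for d in models.boxes_of(c,q)])
s=ctrl.sense();print(s)
E
```

```text
top paddle_1 [([560.0, -121.0, 151.0], 0.6), ([506.0, 325.0, 150.0], 0.56)]
top feeder_1 [([505.0, 173.0, 42.0], 0.83), ([553.0, -260.0, 39.0], 0.74)]
top wheel_large [([637.0, 58.0, 46.0], 0.65), ([525.0, 57.0, 40.0], 0.58), ([539.0, 156.0, 97.0], 0.51), ([607.0, 266.0, 47.0], 0.47)]
top wheel_small [([566.0, -271.0, 84.0], 0.45)]
top castor_1 [([396.0, -73.0, 4.0], 0.96), ([507.0, 175.0, 41.0], 0.44)]
top grease_tin [([429.0, 394.0, 52.0], 0.73)]
top blue_tape [([735.0, -23.0, 16.0], 0.97)]
top wood_block_2 [([406.0, 327.0, 23.0], 0.76)]
side paddle_1 [([510.0, 339.0, 166.0], 0.7), ([555.0, -155.0, 135.0], 0.54)]
side feeder_1 [([556.0, -256.0, 29.0], 0.93), ([511.0, 182.0, 34.0], 0.8)]
side wheel_large [([540.0, 171.0, 93.0], 0.78), ([606.0, 276.0, 39.0], 0.69), ([514.0, 342.0, 164.0], 0.65), ([517.0, 73.0, 35.0], 0.63), ([638.0, 67.0, 41.0], 0.5)]
side wheel_small []
side castor_1 [([401.0, -52.0, 21.0], 0.8), ([511.0, 345.0, 164.0], 0.61)]
side grease_tin [([430.0, 415.0, 56.0], 0.86)]
side blue_tape [([733.0, -15.0, 17.0], 0.64)]
side wood_block_2 [([508.0, 337.0, 167.0], 0.54)]
{'time_s': 0.9, 'joints': array([ 9.57581057e-01,  3.12905989e-01,  1.49770449e+00, -5.36467186e-06,
        1.33099814e+00, -2.23432917e-01]), 'dq': array([-0.00031802, -0.00070159,  0.00018317,  0.00134444, -0.00313899,
        0.00047272]), 'tau': array([ 1.13046259e-03, -4.12149346e+01, -2.59897506e+01, -1.03481968e-04,
        4.51611240e-04,  1.40230270e-05]), 'eef_pos': array([199.52419667, 485.61214081, 193.28941693]), 'ee_rot': array([-8.62422125e-07,  1.93659148e-01,  9.81068873e-01, -8.35398107e-06]), 'force': array([-1.41154102,  0.12563797, -0.75009088]), 'wrist_torque': array([-0.00062129, -0.00608487,  0.02033838]), 'grip_force': 0.0, 'grip_width': 0.9988713041695251}
```

View pics/top0.png

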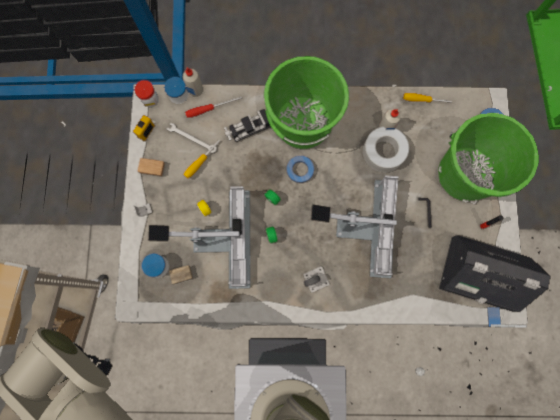

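View pics/side0.png

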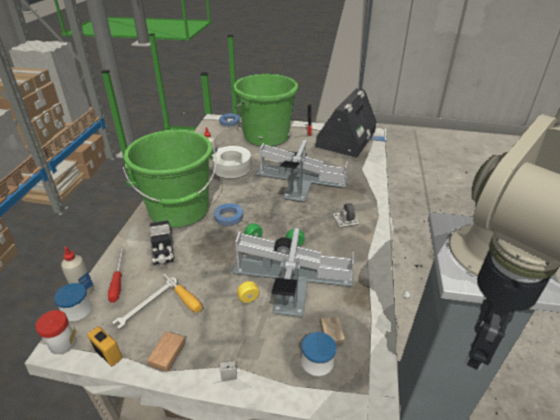

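```bash
python3 - <<'E'
from rig import ctrl, viewer
import cv2, numpy as np
out=[]
for c,z in [("top",171),("side",171)]:
    p=viewer.capture(c); im=p["color"]; f=210/np.tan(np.radians(p["vertical_fov"]/2))
    K=np.array([[f,0,p["cx"]],[0,f,p["cy"]],[0,0,1]]);D=np.array(p["dist"]);T=np.array(p["pose"])
    def ray(u,v,z):
        a=cv2.undistortPoints(np.array([[[u,v]]],float),K,D)[0,0]; d=T[:3,:3]@[a[0],a[1],1]; return T[:3,3]+d*(z-T[2,3])/d[2]
    for (u,v) in ([(159,233),(321,214)] if c=="top" else [(285,285),(289,160)]):
        m=(im.max(2)<45).astype(np.uint8); n,l,s,ce=cv2.connectedComponentsWithStats(m)
        k=l[v,u]; print(c,u,v,k,s[k],ce[k],ray(*ce[k],z).round(1) if k else ray(u,v,z).round(1))
    if c=="top":
        for u,v in [(231,187),(248,187),(233,286),(250,286)]: print(ray(u,v,60).round())
    crops=[im[175:295,140:270],im[160:280,305:435]] if c=="top" else [im[215:325,225:365],im[130:210,250:360]]
    out+=[cv2.resize(a,(400,300),interpolation=cv2.INTER_CUBIC) for a in crops]
cv2.imwrite("pics/z.png",np.vstack([np.hstack(out[:2]),np.hstack(out[2:])])[:,:,::-1])
E
```

```text
top 159 233 28 [149 226  19  14 257] [158.24513619 232.59533074] [509.3 361.  171. ]
top 321 214 24 [312 205  18  16 237] [320.26582278 212.94936709] [567.4 -74.3 171. ]
[666. 182.  60.]
[666. 132.  60.]
[374. 168.  60.]
[374. 119.  60.]
side 285 285 25 [273 279  24  16 288] [284.18055556 285.9375    ] [507.5 364.1 171. ]
side 289 160 0 [     0      0    560    420 232430] [277.51178419 208.51896485] [569.9 -89.8 171. ]
```

View pics/z.png

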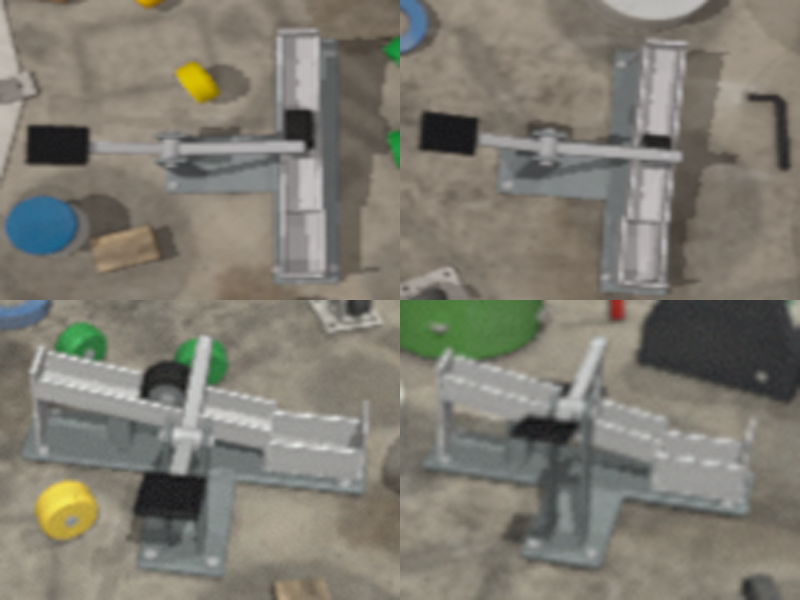

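Top-left crop: the left feeder (paddle at px (158,233)) holds the clearly bigger black wheel. The right feeder's wheel is small. Target paddle centre is about (508, 362, 171).

```bash
python3 -m pendant '0 0 -0.04 0; -0.0416 0.0004 0 0; -0.0416 0.0004 0 0; -0.0416 0.0004 0 0; -0.0416 0.0004 0 0; -0.0416 0.0004 0 0; -0.0416 0.0004 0 0; -0.0416 0.0004 0 0; -0.0416 0.0004 0 0; 0 0 0 0' 0 20
python3 - <<'E'
from rig import ctrl, viewer
import cv2
s=ctrl.sense();print(s)
p=viewer.capture("side");cv2.imwrite("pics/s1.png",cv2.resize(p["color"][150:360,180:460,::-1],None,fx=2.5,fy=2.5))
E
```

```text
time_s: 2.25
eef_pos: [510.5, 360.6, 232.3]
ee_rot: [-0.0, 0.195, 0.981, -0.0]
force: [-0.2, 0.7, 0.0]
grip_width: 0.002
grip_force: 0.0
{'time_s': 2.25, 'joints': array([ 4.27946191e-01,  5.22322073e-01,  1.09157599e+00, -3.40247223e-04,
        1.52866577e+00, -7.49957363e-01]), 'dq': array([ 0.05132296, -0.03625628,  0.04237572,  0.0136094 , -0.00215825,
        0.02104638]), 'tau': array([-2.15425462e+00, -5.11537313e+01, -2.83934569e+01, -1.66383698e-01,
       -2.32443848e-02, -2.27611698e-01]), 'eef_pos': array([510.52435386, 360.58722939, 232.28715332]), 'ee_rot': array([-2.94603726e-04,  1.95178172e-01,  9.80767667e-01, -4.21777500e-04]), 'force': array([-0.21976576,  0.65450679,  0.00198899]), 'wrist_torque': array([-0.01201739,  0.00208528,  0.01381175]), 'grip_force': 0.0, 'grip_width': 0.0016177822460448118}
```

View pics/s1.png

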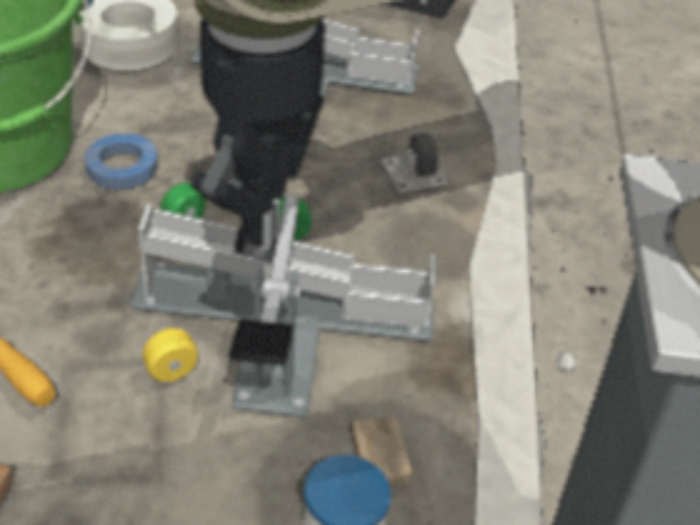

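```bash
python3 - <<'E'
from rig import ctrl, viewer
import cv2, numpy as np
for c in ["side","top"]:
    p=viewer.capture(c); f=210/np.tan(np.radians(p["vertical_fov"]/2))
    K=np.array([[f,0,p["cx"]],[0,f,p["cy"]],[0,0,1]]);T=np.linalg.inv(p["pose"])
    P=np.array([[510.5,360.6,232],[510.5,360.6,305],[508.5,362,171],[508,272,141]],float)
    uv=cv2.projectPoints(P,cv2.Rodrigues(T[:3,:3])[0],T[:3,3],K,np.array(p["dist"]))[0][:,0]
    print(c,np.array(p["pose"])[:3,3].round(),uv.round(),((uv-[180,150])*2.5).round())
    if c=="top": cv2.imwrite("pics/t1.png",cv2.resize(p["color"][140:340,120:380,::-1],None,fx=2.5,fy=2.5))
E
```

```text
side [427. 883. 759.] [[283. 261.]
 [284. 230.]
 [284. 285.]
 [291. 263.]] [[258. 278.]
 [259. 201.]
 [260. 338.]
 [278. 282.]]
top [ 322.   27. 1398.] [[152. 228.]
 [144. 224.]
 [158. 233.]
 [193. 235.]] [[-70. 196.]
 [-90. 184.]
 [-55. 207.]
 [ 34. 213.]]
```

View pics/t1.png

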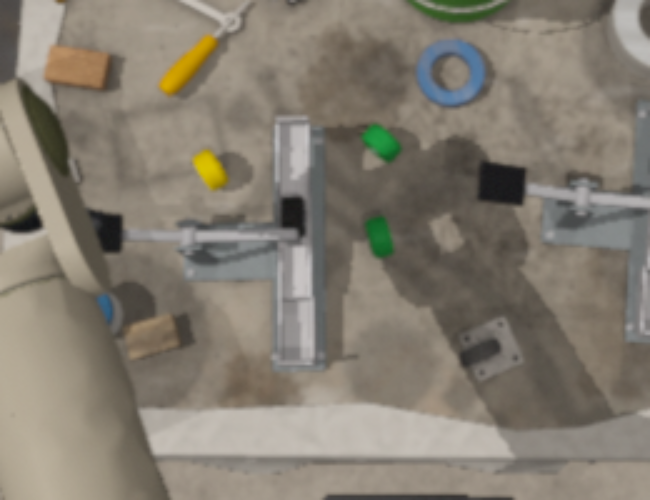

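```bash
python3 - <<'E'
from rig import viewer
import cv2
p=viewer.capture("side");cv2.imwrite("pics/s2.png",cv2.resize(p["color"][190:310,220:360,::-1],None,fx=5,fy=5,interpolation=cv2.INTER_CUBIC))
E
```

```text
(no output)
```

View pics/s2.png

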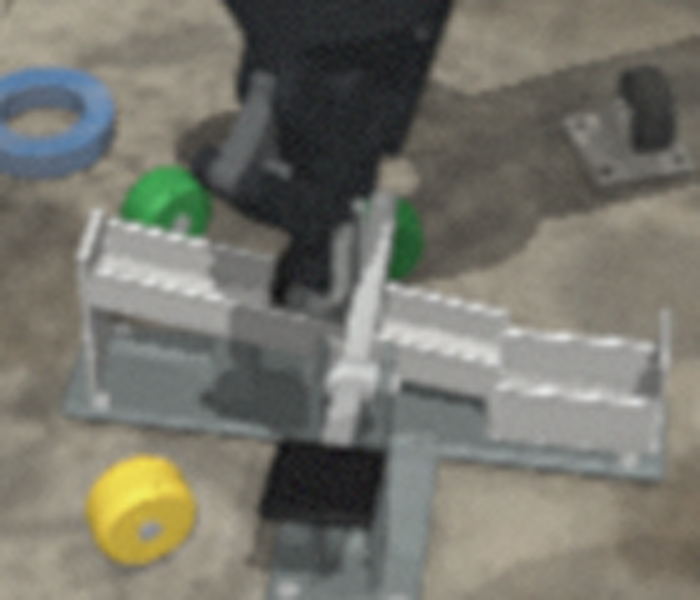

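The gripper fingers hang above the paddle, with the tip near crop (310,305). That is slightly higher than the projected TCP, so I'll descend while watching the force.

```bash
python3 -m pendant '0.002 0 0.02 0; 0 0 0.02 0; 0 0 0.012 0; 0 0 0.005 0; 0 0 0 0'; python3 -m pendant '0 0 0.006 0; 0 0 0.006 0; 0 0 0 0'
```

```text
time_s: 3.08
eef_pos: [506.7, 363.0, 176.6]
ee_rot: [0.0, 0.194, 0.981, 0.0]
force: [-0.0, 0.0, -0.7]
grip_width: 0.003
grip_force: 0.0
time_s: 3.45
eef_pos: [506.5, 362.7, 163.7]
ee_rot: [-0.0, 0.194, 0.981, -0.0]
force: [0.5, 0.7, 1.2]
grip_width: -0.0
grip_force: 0.0
```

```bash
python3 -m pendant '0 0 0.01 0; 0 0 0.01 0; 0 0 0.005 0; 0 0 0 0';python3 -m pendant '0 0 0.01 0; 0 0 0.008 0; 0 0 0.003 0; 0 0 0 0; 0 0 0 0; 0 0 0 0; 0 0 0 0; 0 0 0 0;0 0 0 0; 0 0 0 0'
python3 - <<'E'
from rig import viewer
import cv2, numpy as np
a=viewer.capture("side")["color"][190:310,220:360,::-1]; b=viewer.capture("top")["color"][175:295,140:280,::-1]
cv2.imwrite("pics/s3.png",cv2.resize(np.hstack([a,b]),(800,343),interpolation=cv2.INTER_CUBIC))
E
```

```text
time_s: 3.95
eef_pos: [506.6, 362.8, 138.8]
ee_rot: [-0.0, 0.194, 0.981, -0.0]
force: [-0.8, -0.6, 0.6]
grip_width: -0.0
grip_force: 0.0
time_s: 5.2
eef_pos: [506.7, 362.9, 118.3]
ee_rot: [-0.0, 0.194, 0.981, -0.0]
force: [-1.3, -0.6, 1.4]
grip_width: -0.002
grip_force: 1.1
```

View pics/s3.png

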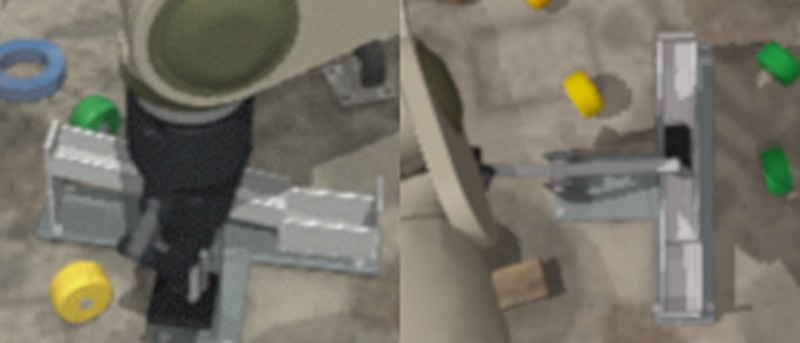

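The paddle is only partly down: its image moved about 11 px, the wheel is still at the gate and the force is low. I'll press further.

```bash
python3 -m pendant '0 0 0.006 0; 0 0 0.004 0; 0 0 0 0; 0 0 0 0';python3 -m pendant '0 0 0.004 0; 0 0 0.004 0; 0 0 0 0; 0 0 0 0'
python3 - <<'E'
from rig import viewer
import cv2, numpy as np
a=viewer.capture("side")["color"][190:310,220:360,::-1]; b=viewer.capture("top")["color"][175:295,140:280,::-1]
cv2.imwrite("pics/s4.png",cv2.resize(np.hstack([a,b]),(800,343),interpolation=cv2.INTER_CUBIC))
E
```

```text
time_s: 5.8
eef_pos: [506.7, 362.8, 108.2]
ee_rot: [-0.0, 0.194, 0.981, -0.0]
force: [-0.2, 0.5, 1.3]
grip_width: 0.0
grip_force: 0.6
time_s: 6.3
eef_pos: [506.6, 362.7, 100.1]
ee_rot: [-0.0, 0.194, 0.981, -0.0]
force: [0.7, 1.3, 1.1]
grip_width: 0.004
grip_force: 0.6
```

View pics/s4.png

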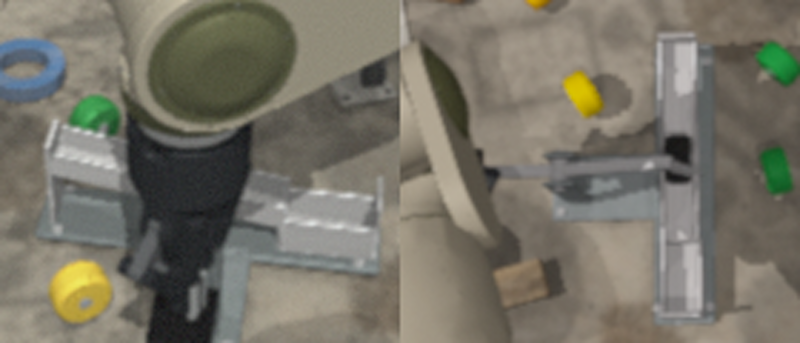

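The wheel has crept forward under the gate, so the press is working but not deep enough yet.

```bash
python3 -m pendant '0 0 0.004 0; 0 0 0.004 0; 0 0 0 0; 0 0 0 0';python3 -m pendant '0 0 0.003 0; 0 0 0.003 0; 0 0 0 0; 0 0 0 0; 0 0 0 0; 0 0 0 0; 0 0 0 0; 0 0 0 0'
python3 - <<'E'
from rig import viewer,models
import cv2, numpy as np
a=viewer.capture("side")["color"][190:310,220:360,::-1]; b=viewer.capture("top")["color"][175:295,140:280,::-1]
print([(d["at"],d["p"]) for d in models.boxes_of("top","wheel_large")])
cv2.imwrite("pics/s5.png",cv2.resize(np.hstack([a,b]),(800,343),interpolation=cv2.INTER_CUBIC))
E
```

```text
time_s: 6.9
eef_pos: [506.7, 363.0, 92.4]
ee_rot: [0.0, 0.194, 0.981, 0.0]
force: [-0.4, 2.4, 3.3]
grip_width: 0.003
grip_force: 1.9
time_s: 7.9
eef_pos: [506.7, 362.8, 86.3]
ee_rot: [0.0, 0.194, 0.981, -0.0]
force: [-0.9, 1.4, 4.1]
grip_width: 0.001
grip_force: 2.0
[([402.7, 151.0, 57.8], 0.57), ([604.8, 265.2, 46.4], 0.56), ([639.8, 59.8, 44.5], 0.45)]
```

View pics/s5.png

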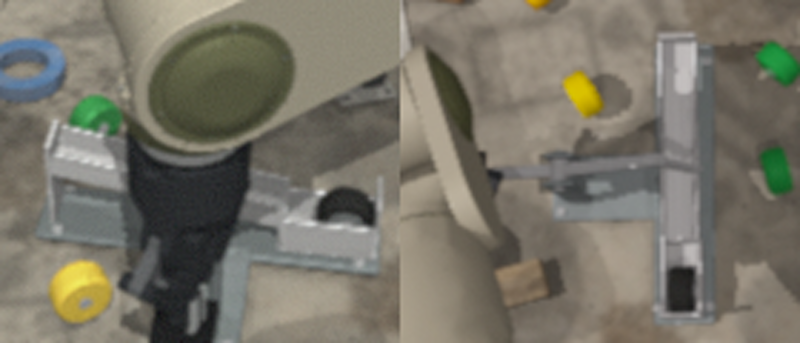

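The wheel is in the pocket, at (402, 151). Now I'll raise the tool slowly to release the lever.

```bash
python3 -m pendant '0 0 -0.015 0; 0 0 -0.015 0; 0 0 -0.015 0; 0 0 -0.015 0; 0 0 -0.015 0; 0 0 -0.02 0; 0 0 -0.03 0; 0 0 -0.03 0; 0 0 -0.02 0; 0 0 0 0'; python3 -m pendant '0.04 0 0 0; 0.04 0 0 0; 0.04 0 0 0; 0.04 0 0 0; 0.04 0 0 0; 0.04 0 0 0; 0 0 0 0; 0 0 0 0; 0 0 0 0; 0 0 0 0'
python3 - <<'E'
from rig import viewer
import cv2, numpy as np
a=viewer.capture("side")["color"][130:370,220:360,::-1]; b=viewer.capture("top")["color"][155:295,130:430,::-1]
a=cv2.resize(a,(291,500));b=cv2.resize(b,(500,233))
b=cv2.copyMakeBorder(b,0,267,0,0,0)
cv2.imwrite("pics/s6.png",np.hstack([a,b]))
E
```

```text
time_s: 9.3
eef_pos: [507.1, 363.1, 262.9]
ee_rot: [0.001, 0.194, 0.981, 0.001]
force: [-0.1, 0.2, -0.4]
grip_width: 0.001
grip_force: 0.0
time_s: 10.55
eef_pos: [285.4, 453.7, 261.0]
ee_rot: [-0.0, 0.194, 0.981, -0.0]
force: [-0.4, 0.3, -0.7]
grip_width: 0.001
grip_force: 0.0
```

View pics/s6.png

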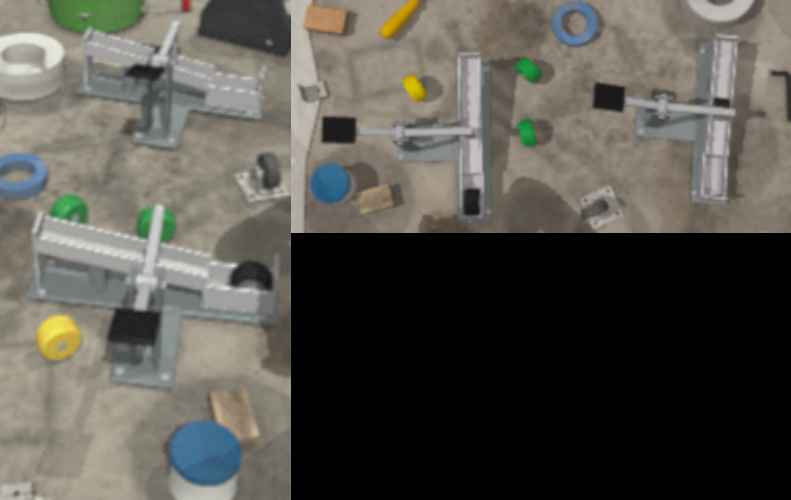

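The large wheel sits in the pocket (top crop (472,202)), the lever is back up with the gate closed, and the small wheel and the other things are where they were.

```bash
python3 -c "
from rig import ctrl
print(ctrl.finish_job())"
```

```text
the job is handed in; nothing more can be done
None
```

The large wheel rolled into the pocket of feeder_1, its lever came back up and the gate is closed; the other feeder's lever and wheel and the bystanders stayed put, and I handed the job in at about 10.7 s.

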